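Put the precision screwdrivers away in the stacking rack

ROBOT

A 7-joint arm with a two-finger parallel gripper is mounted at the origin on a cart in front of the work surface, level with it; the furniture and walls round the work are solid. World frame = base frame: x ahead of the robot, y to its left, z up, the work surface at z = 0. Lengths are in m, angles in rad, forces in N, time in s.
With the tool pointing down it reaches from about 0.35 to 0.9 m from the base axis. Payload 8.1 kg.
Tool frame: the origin (TCP) lies at the very end of the fingers, on their centre line; the grasp point (between the pads) lies 19 mm behind it; z points along the fingers, y is the direction in which the jaws open and shut (so a half turn about z gives the same grasp; the last joint's range is limited). The gripper opens to 85 mm and grips with 20 to 120 N. Pads are 22 mm wide; open, the fingers measure 114 mm over their backs; the gripper's body (76 mm by 85 mm) begins 54 mm behind the grasp point. The pads swing forward as they close: fully open they stand 13 mm farther back than shut.
Start: joints at [1.096, 0.434, 0.025, 1.573, -0.012, 1.134, -0.075], TCP at [0.227, -0.582, 0.231] pointing down, gripper open.
Joint ranges: [-2.62, 2.62], [-0.44, 2.09], [-1.27, 1.32], [0.08, 2.57], [-1.32, 4.46], [0.12, 2], [-2.74, 2.74]. Speed limits (rad/s): [2.22, 2.22, 3.01, 3.01, 3.14, 3.14, 3.14].

INTERFACE

Orientations are given as a rotation vector (axis times angle).
In Python, from rig import ctrl gives the robot as it stands. The module is installed in compiled form; this text tells all that it offers.
- The arm moves only by the tool servo_tool, never from a script. Its argument "moves" is a list of rows, each an object with "xyz": the shift along the tool's x, y, z in mm, a list of three; "twist": the turn about the tool's z in rad; "claw": the closure, from 0 (fully open) to 1 (shut). A call has 1 to 5 rows; each row is the pose to reach, as a shift and turn from the pose commanded when the call began, along the tool's axes at that moment; what a row does not reach only later rows make up. A row lasts 1/8 s, in which the tool goes at most 62.5 mm and 10.7 degrees, less where a joint would pass 70% of its speed; a pose out of reach is approached as far as the arm can. A call with a gripper value outside its range is refused whole. The fingers move at their own pace and stop on an object; "force" is the grip in N (left out, the last holds). Time passes only in rows, so rows that repeat a pose let the fingers close. It gives the time, the measured TCP pose, the force and the opening at its end, in the units of the state.
- ctrl.get_state(): the state, without advancing time (a new reading comes with each control period).
- ctrl.grab_frame(name): name is "scene" or "top"; returns the picture (384x512x3 uint8, red, green, blue); there is no depth.
- ctrl.camera_model(name): a dict with "fx", "fy", "cx", "cy" (pixels), "origin" and "orientation" of the camera in the world. Camera axes: x right, y up, looking along -z (the intrinsics and any distortion apply to the point x, -y, -z); pixel columns grow to the right and rows downward; lengths in m; the calibration is good to about 2 mm. A picture is of the moment at which its call begins. camera_model takes no time and is no camera call.
- ctrl.sign_off(): hands the job in, once; it reports no verdict.
The state is a dict: "t": time; "qpos": joint angles; "joint_velocities": joint speeds; "effort": joint torques, N m; "eef_pos": TCP position; "eef_rot": TCP orientation; "wrist_force": force on the tool from outside, world axes, zero at the start; "torque": the same for the moment, N m; "gripper_width": finger opening in m.
Only numpy, scipy, OpenCV 4.12 (cv2) and the standard library are available. Lean on these libraries where they do the work, as an engineer would, in place of code of your own. Each camera call takes 0.05 s, during which the arm holds its last target. There are 200 camera calls.

TASK

Put the three precision screwdrivers away in the rack: lay each one lengthwise in the middle of the lane of its own colour, between the lips, either way round. When all three lie there and are let go, take the loose stacking frame by its orange bar and set it on the rack base with all four posts fully home in the corner sockets, leaving the screwdrivers in their lanes. Leave the red and white marker that lies among them where it is.

Things in the scene. Friction and masses are not known exactly. Their poses are not given: they have to be found in the camera images.
- driver_red: loose precision screwdriver, red handle, thin steel blade, 134 mm long, 14 mm thick, 0.02 kg, lying flat. Origin: the middle of its whole length, on its underside; its y axis runs along it, blade at +y. The stiff part is the handle, from y = -67 to y = 12 mm; grip it near y = -25 mm, across 14 mm.
- driver_teal: loose precision screwdriver, teal (blue-green) handle, thin steel blade, 124 mm long, 14 mm thick, 0.02 kg, lying flat. Origin: the middle of its whole length, on its underside; its y axis runs along it, blade at +y. The stiff part is the handle, from y = -62 to y = 17 mm; grip it near y = -25 mm, across 14 mm.
- driver_yellow: loose precision screwdriver, yellow handle, thin steel blade, 128 mm long, 14 mm thick, 0.02 kg, lying flat. Origin: the middle of its whole length, on its underside; its y axis runs along it, blade at +y. The stiff part is the handle, from y = -64 to y = 14 mm; grip it near y = -25 mm, across 14 mm.
- red_marker: bystander: a loose marker pen, 140 mm long, thicker (16 mm wide, 18 mm high) than the screwdrivers, red ends with a white middle, lying among them, roughly along x. Origin: the middle of its underside, y axis along it. To be left alone.
- rack_base: fixed rack base: grey plate 156 (x) by 180 (y) mm, 6 mm thick, a black socket block at each corner, 27 mm square, its top 22 mm above the desk. Sockets: 17 mm square chamfered holes at x = +-62, y = +-74 mm, 16 mm deep, down to the plate's top. Origin: centre of the plate's underside, on the desk. Three coloured lanes lie along x on it.
- lane_red: red lane fixed on the rack base's plate: strip 146 mm long (x) and 34 mm wide, one of three side by side, 43 mm apart, in any order. Origin: the centre of its underside; the strip is 4 mm thick with a lip 3 mm wide and 8 mm high (from the underside) along both long sides, 28 mm free between the lips.
- lane_teal: teal (blue-green) lane fixed on the rack base's plate: strip 146 mm long (x) and 34 mm wide, one of three side by side, 43 mm apart, in any order. Origin: the centre of its underside; the strip is 4 mm thick with a lip 3 mm wide and 8 mm high (from the underside) along both long sides, 28 mm free between the lips.
- lane_yellow: yellow lane fixed on the rack base's plate: strip 146 mm long (x) and 34 mm wide, one of three side by side, 43 mm apart, in any order. Origin: the centre of its underside; the strip is 4 mm thick with a lip 3 mm wide and 8 mm high (from the underside) along both long sides, 28 mm free between the lips.
- stack_frame: loose stacking frame, 0.3 kg: open rectangle of aluminium rails (39 to 49 mm up) on four round tapered-foot posts, 12 mm thick, at x = +-62, y = +-74 mm. Origin: midway between the feet, at their undersides. Orange bar 12 mm wide, 142 mm long along x over the middle (y = 0), 78 to 92 mm up: grip its middle. Goes into the base either way round, feet 6 mm above the desk, 2.5 mm play.

How it is judged:
On the way, in this order (a step that is already met when the one before it is completed fails the run):
1. all three screwdrivers lie in the lanes of their own colours and are let go, the frame not yet on the base (y of driver_red in the frame of lane_red between -0.009 and 0.009 m and x of driver_red in the frame of lane_red between -0.015 and 0.015 m and z of driver_red in the frame of lane_red between 0 and 0.014 m and angle between the y axis of driver_red and the x axis of lane_red, either way round below 0.2 rad and linear speed of each of driver_red, driver_teal, driver_yellow below 0.02 m/s and contact force between the fingers and driver_red below 0.05 N and y of driver_teal in the frame of lane_teal between -0.009 and 0.009 m and x of driver_teal in the frame of lane_teal between -0.015 and 0.015 m and z of driver_teal in the frame of lane_teal between 0 and 0.014 m and angle between the y axis of driver_teal and the x axis of lane_teal, either way round below 0.2 rad and contact force between the fingers and driver_teal below 0.05 N and y of driver_yellow in the frame of lane_yellow between -0.009 and 0.009 m and x of driver_yellow in the frame of lane_yellow between -0.015 and 0.015 m and z of driver_yellow in the frame of lane_yellow between 0 and 0.014 m and angle between the y axis of driver_yellow and the x axis of lane_yellow, either way round below 0.2 rad and contact force between the fingers and driver_yellow below 0.05 N and horizontal distance between stack_frame and rack_base above 0.1 m), for 0.2 s.
2. the stacking frame is seated in the base, the screwdrivers still in their lanes (y of driver_red in the frame of lane_red between -0.009 and 0.009 m and x of driver_red in the frame of lane_red between -0.015 and 0.015 m and z of driver_red in the frame of lane_red between 0 and 0.014 m and angle between the y axis of driver_red and the x axis of lane_red, either way round below 0.2 rad and linear speed of each of driver_red, driver_teal, driver_yellow below 0.02 m/s and contact force between the fingers and driver_red below 0.05 N and y of driver_teal in the frame of lane_teal between -0.009 and 0.009 m and x of driver_teal in the frame of lane_teal between -0.015 and 0.015 m and z of driver_teal in the frame of lane_teal between 0 and 0.014 m and angle between the y axis of driver_teal and the x axis of lane_teal, either way round below 0.2 rad and contact force between the fingers and driver_teal below 0.05 N and y of driver_yellow in the frame of lane_yellow between -0.009 and 0.009 m and x of driver_yellow in the frame of lane_yellow between -0.015 and 0.015 m and z of driver_yellow in the frame of lane_yellow between 0 and 0.014 m and angle between the y axis of driver_yellow and the x axis of lane_yellow, either way round below 0.2 rad and contact force between the fingers and driver_yellow below 0.05 N and horizontal distance between stack_frame and rack_base below 0.006 m and z of stack_frame in the frame of rack_base below 0.009 m and angle between the x axis of stack_frame and the x axis of rack_base, either way round below 0.08 rad and angle between stack_frame's own z axis and vertical below 0.04 rad), for 0.2 s.
At the end, for the whole second after the job is handed in: Each driver's middle within 9 mm sideways and 15 mm lengthwise of its own colour's lane centre, along it within 0.2 rad, down on the strip; frame within 6 mm of the base's centre, 0.08 rad, feet within 3 mm of the plate, level; all let go and at rest; marker within 30 mm of its start (all of step 2 and linear speed of stack_frame below 0.02 m/s and contact force between the fingers and stack_frame below 0.05 N and distance of red_marker from where it was at the start of the episode below 0.03 m); the robot touches nothing.
It fails at once if the marker is moved by more than 30 mm (distance of red_marker from where it was at the start of the episode above 0.03 m).
It also fails if it takes over 102 s, if anything falls off the work surface, if the arm or the gripper's body presses on something with over 40 N, if the wrist force passes 120 N, or if a joint passes its speed limit or range.

## Working session

There is one attempt and no reset: what is moved stays moved. The work goes in short steps, Python scripts to look and compute and a tool call to move; the robot and the scene stay as the last step left them, time stands still between calls to the robot, and variables do not carry over. Pictures are saved under pics/ and viewed, on a budget of 14 in all, crops included, one or two more only if the job needs it, and the job is handed in when it is done.

Besides the shell and the picture viewer there is one more tool, called after "Call:" as name([rows], argument=value, ...), one row to a line, values as JSON. servo_tool: Moves the arm, as the interface text tells. Its arguments: {"type":"object","properties":{"moves":{"type":"array"},"force":{"type":"number"}},"required":["moves"]}

```bash
mkdir -p pics; python3 - <<'E'
from rig import ctrl
import cv2
for n in("top","scene"):
    im=ctrl.grab_frame(n); cv2.imwrite(f"pics/{n}0.png",im[:,:,::-1]); print(n,ctrl.camera_model(n))
print(ctrl.get_state())
E
```

```text
top {'fx': 463.34408494672687, 'fy': 463.34408494672687, 'cx': 260.0372471341451, 'cy': 200.38496719481984, 'origin': array([0.41441634, 0.04990525, 1.17509001]), 'orientation': array([ 0.05056583, -0.06381231, -1.55190406])}
scene {'fx': 457.70358216978747, 'fy': 457.70358216978747, 'cx': 265.5858822729328, 'cy': 191.43247899043595, 'origin': array([0.05103562, 0.71798433, 0.74931173]), 'orientation': array([ 0.29366358, -1.04189292, -2.37455097])}
{'t': 0.1, 'qpos': array([ 1.09641086,  0.43514637,  0.02498534,  1.57400542, -0.01159585,
        1.13398922, -0.07509782]), 'joint_velocities': array([ 0.00029987, -0.00249372,  0.00082358, -0.00083335, -0.00087636,
        0.00102854,  0.00188642]), 'effort': array([ 2.90457938e-03, -6.71753883e+01,  1.02812637e+00, -3.16903925e+01,
        1.58199726e-02,  7.25432896e-03,  5.02698879e-05]), 'eef_pos': array([ 0.22683033, -0.581904  ,  0.23060916]), 'eef_rot': array([-3.08616596e+00, -5.80275083e-01,  6.15921734e-04]), 'wrist_force': array([-0.14065508, -0.33740928, -1.10803274]), 'torque': array([-0.03175846,  0.02877931,  0.01332493]), 'gripper_width': 0.08545055438579578}
```

View pics/top0.png

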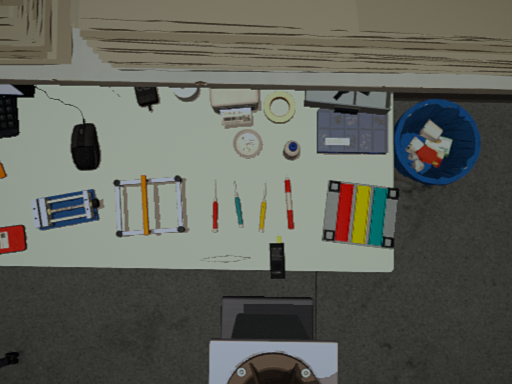

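View pics/scene0.png

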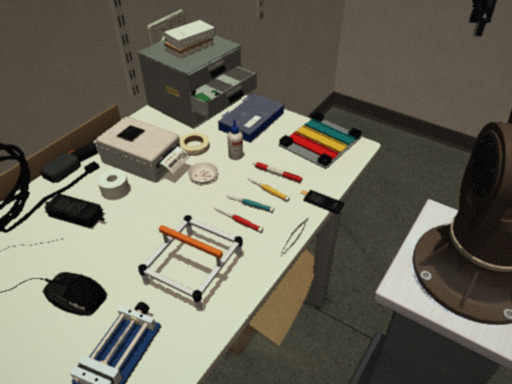

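The top view shows red, teal and yellow drivers at about (215,210), (239,205) and (263,210), and the marker at (289,203). The rack is at (360,214) with lanes red, yellow, teal from left to right, and the frame at (150,205) with an orange bar. The image's up direction is +x and left is +y. The scene view agrees.

```bash
cat > h.py <<'E'
from rig import ctrl
import cv2, numpy as np
from scipy.spatial.transform import Rotation as R
def ray(n,uv):
    c=ctrl.camera_model(n); uv=np.atleast_2d(uv).astype(float)
    d=np.c_[(uv[:,0]-c['cx'])/c['fx'],-(uv[:,1]-c['cy'])/c['fy'],-np.ones(len(uv))]
    return c['origin'],R.from_rotvec(c['orientation']).apply(d)
def plane(n,uv,z):
    o,d=ray(n,uv); return (o+d*((z-o[2])/d[:,2])[:,None])[:,:2]
def proj(n,p):
    c=ctrl.camera_model(n); q=R.from_rotvec(c['orientation']).inv().apply(np.atleast_2d(p)-c['origin'])
    return np.c_[c['cx']+c['fx']*q[:,0]/-q[:,2], c['cy']-c['fy']*q[:,1]/-q[:,2]]
HUE=dict(red=((0,5),(174,180)),orange=((6,18),),yellow=((22,33),),teal=((82,96),))
def blobs(im,col,amin=25,s=110,v=60):
    h=cv2.cvtColor(im,cv2.COLOR_RGB2HSV); m=0
    for a,b in HUE[col]: m=m|cv2.inRange(h,(a,s,v),(b,255,255))
    n,l,st,ce=cv2.connectedComponentsWithStats(m)
    out=[]
    for i in range(1,n):
        if st[i,4]>=amin:
            ys,xs=np.where(l==i); out.append(np.c_[xs,ys])
    return out
def seg(n,px,z):
    p=plane(n,px,z); c=p.mean(0); w,v=np.linalg.eigh(np.cov((p-c).T)); d=v[:,1]; d=d*np.sign(d[0]+1e-9)
    e=(p-c)@v; L=np.ptp(e,axis=0)
    mid=c+d*((p-c)@d).min()/2+d*((p-c)@d).max()/2
    return c,mid,np.degrees(np.arctan2(d[1],d[0])),L[1],L[0]
def frame(n): return ctrl.grab_frame(n)
E
python3 - <<'E'
from h import *
np.set_printoptions(precision=4,suppress=True)
for n in("top","scene"):
    im=frame(n)
    for col in HUE:
        for px in blobs(im,col):
            z=0.092 if col=="orange" else 0.007
            c,mid,a,L,W=seg(n,px,z)
            if 0.25<c[0]<0.75 and -0.5<c[1]<0.6: print(n,col,len(px),px.mean(0).round(1),"c",c,"mid",mid,"ang %.1f L %.3f W %.3f"%(a,L,W))
E
```

```text
top red 281 [427.8 155.3] c [ 0.6234 -0.3856] mid [ 0.6217 -0.3886] ang 60.5 L 0.067 W 0.040
top red 63 [287.2 185.7] c [ 0.5385 -0.0275] mid [ 0.5381 -0.0275] ang 6.0 L 0.031 W 0.013
top red 783 [343.6 212. ] c [ 0.4745 -0.171 ] mid [ 0.4747 -0.171 ] ang -6.0 L 0.146 W 0.034
top red 120 [214.7 214.2] c [0.4629 0.1543] mid [0.4622 0.1543] ang 0.0 L 0.068 W 0.011
top red 100 [290. 219.] c [ 0.4542 -0.0356] mid [ 0.4544 -0.0355] ang 5.2 L 0.046 W 0.013
top orange 124 [144.9 204. ] c [0.4803 0.3103] mid [0.4795 0.3103] ang 4.5 L 0.139 W 0.012
top yellow 796 [360.6 214.1] c [ 0.4699 -0.2139] mid [ 0.4701 -0.2139] ang -5.9 L 0.146 W 0.035
top yellow 115 [262.2 214.2] c [0.4652 0.0346] mid [0.4642 0.0347] ang -4.9 L 0.069 W 0.011
top yellow 28 [278.5 239. ] c [ 0.4035 -0.0073] mid [ 0.4035 -0.0073] ang 0.8 L 0.015 W 0.008
top teal 781 [377.5 216.3] c [ 0.4653 -0.2569] mid [ 0.4655 -0.2569] ang -6.0 L 0.146 W 0.035
top teal 91 [238.4 209.8] c [0.4752 0.0951] mid [0.4744 0.095 ] ang 9.5 L 0.066 W 0.010
scene red 447 [312.3 145.4] c [ 0.4759 -0.1802] mid [ 0.4756 -0.1802] ang -5.3 L 0.148 W 0
[... 427 characters left out ...]
id [0.6768 0.0555] ang 25.0 L 0.041 W 0.020
scene orange 508 [190.4 241. ] c [0.4748 0.3133] mid [0.4764 0.3135] ang 4.8 L 0.144 W 0.019
scene orange 993 [299.4 279.2] c [0.2588 0.275 ] mid [0.2578 0.2785] ang -73.9 L 0.142 W 0.055
scene orange 40 [235.2 346.7] c [0.2779 0.4411] mid [0.2772 0.4411] ang 4.2 L 0.012 W 0.012
scene yellow 380 [322.2 138. ] c [ 0.4696 -0.225 ] mid [ 0.4734 -0.2254] ang -5.9 L 0.146 W 0.041
scene yellow 59 [273.3 189.9] c [0.4681 0.0268] mid [0.4679 0.0268] ang -5.1 L 0.065 W 0.009
scene teal 367 [330.4 131.1] c [ 0.4658 -0.2665] mid [ 0.4662 -0.2666] ang -6.1 L 0.144 W 0.039
scene teal 96 [255.1 204.4] c [0.4768 0.0921] mid [0.4759 0.0919] ang 9.6 L 0.065 W 0.012
```

```bash
python3 - <<'E'
from h import *
np.set_printoptions(precision=4,suppress=True)
im=frame("top")
cr=cv2.resize(im[172:242,200:305],None,fx=7,fy=7,interpolation=cv2.INTER_CUBIC)
cv2.imwrite("pics/crop1.png",cr[:,:,::-1])
for col in("red","yellow","teal"):
    for px in blobs(im,col,300):
        c,mid,a,L,W=seg("top",px,.011); print(col,c,mid,a,L)
# drivers: anything differing from bright desk, per window
g=cv2.cvtColor(im,cv2.COLOR_RGB2HSV)
for name,u0,u1 in(("red",205,226),("teal",229,249),("yellow",254,272)):
    w=im[172:242,u0:u1].astype(int); bg=np.median(w.reshape(-1,3),0); m=np.abs(w-bg).sum(2)>45
    ys,xs=np.where(m); px=np.c_[xs+u0,ys+172]
    c,mid,a,L,W=seg("top",px,.007); print(name,"whole",bg,c,mid,a,L,W,ys.min()+172,ys.max()+172)
E
```

```text
red [ 0.4743 -0.1703] [ 0.4745 -0.1703] -5.997263533870796 0.1456271216802635
red [0.3931 0.6524] [0.3917 0.6524] -0.46566492496758133 0.0707833879344659
yellow [ 0.4698 -0.2131] [ 0.4699 -0.2131] -5.9565124491488755 0.14566744997415798
teal [ 0.4651 -0.2558] [ 0.4654 -0.2559] -6.030138846418222 0.14502876812121326
red whole [151. 161. 148.] [0.4678 0.1537] [0.4839 0.1539] 0.6454966866730326 0.1314731788125207 0.016060822914023287 180 232
teal whole [152. 161. 149.] [0.4803 0.0956] [0.4896 0.0972] 9.752729441028794 0.11855506560457987 0.017965888978313076 181 227
yellow whole [152. 161. 149.] [0.4723 0.0335] [0.4824 0.0327] -4.984297957612355 0.1240491826951561 0.015858475364509548 183 232
```

View pics/crop1.png

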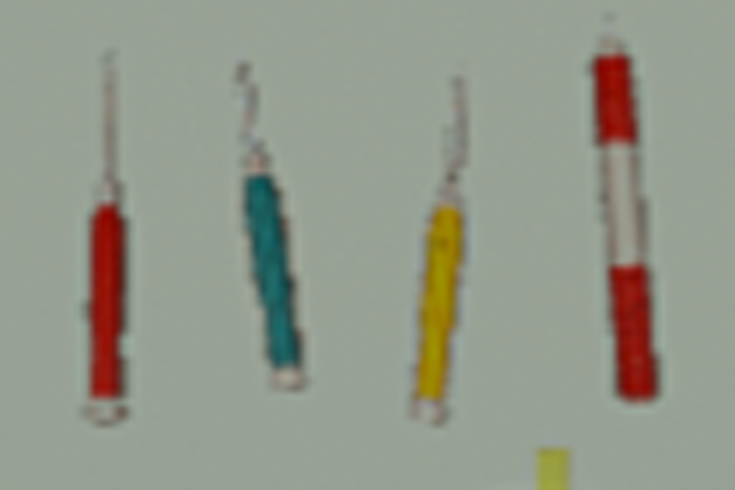

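The crop shows the three drivers and the marker clearly, with blades toward +x and metal caps on the handle ends. Measured lengths (131, 119 and 124 mm) match the given ones, and so does the lane length of 146 mm.

```bash
cat > go.py <<'E'
import sys
from h import *
# usage: go.py x y z yawdeg  (tool x axis yaw in world, mod 180) -> shift mm and twist
def go(x,y,z,yaw):
    s=ctrl.get_state(); r=R.from_rotvec(s['eef_rot']); m=r.as_matrix()
    cur=np.degrees(np.arctan2(m[1,0],m[0,0])); d=(cur-yaw+90)%180-90
    print("t %.2f pos %s yaw %.2f tilt %.2f w %.4f F %s"%(s['t'],s['eef_pos'].round(4),cur,np.degrees(np.arccos(-m[2,2])),s['gripper_width'],s['wrist_force'].round(1)))
    print("q",s['qpos'].round(2)); print("shift",(r.inv().apply(np.array([x,y,z])-s['eef_pos'])*1000).round(1),"twist %.4f"%np.radians(d))
if __name__=="__main__": go(*map(float,sys.argv[1:5]))
E
python3 go.py .4575 .035 .09 -5
```

```text
t 0.25 pos [ 0.2269 -0.5821  0.231 ] yaw 21.30 tilt 0.04 w 0.0855 F [0.5 0.  0.5]
q [ 1.1   0.43  0.02  1.57 -0.01  1.13 -0.08]
shift [ 439.  -491.1  141.3] twist 0.4590
```

Call:
servo_tool([
  {"xyz": [40, -45, 0], "twist": 0.1, "claw": 0.5},
  {"xyz": [80, -90, 0], "twist": 0.2, "claw": 0.5},
  {"xyz": [120, -134, 0], "twist": 0.3, "claw": 0.5},
  {"xyz": [160, -179, 10], "twist": 0.4, "claw": 0.5},
  {"xyz": [200, -224, 20], "twist": 0.459, "claw": 0.5},
])

```text
t: 0.88
eef_pos: [0.3326, -0.2992, 0.2113]
eef_rot: [3.138, -0.141, 0.001]
wrist_force: [1.1, -0.4, -0.0]
gripper_width: 0.0424
```

```bash
python3 go.py .4575 .035 .09 -5
```

```text
t 0.88 pos [ 0.3326 -0.2992  0.2113] yaw -5.14 tilt 0.06 w 0.0424 F [ 1.1 -0.4 -0. ]
q [ 0.64  0.17 -0.03  2.01  0.01  0.96 -1.06]
shift [  94.3 -344.1  121.2] twist -0.0025
```

Call:
servo_tool([
  {"xyz": [16, -58, 10], "twist": 0, "claw": 0.5},
  {"xyz": [32, -116, 20], "twist": 0, "claw": 0.5},
  {"xyz": [48, -174, 30], "twist": 0, "claw": 0.5},
  {"xyz": [64, -232, 40], "twist": 0, "claw": 0.5},
  {"xyz": [79, -290, 60], "twist": 0, "claw": 0.5},
])

```text
t: 1.5
eef_pos: [0.437, -0.0178, 0.1519]
eef_rot: [-3.139, 0.138, -0.004]
wrist_force: [0.8, -0.6, 0.6]
gripper_width: 0.0428
```

```bash
python3 go.py .4575 .035 .06 -5
```

```text
t 1.50 pos [ 0.437  -0.0178  0.1519] yaw -5.03 tilt 0.14 w 0.0428 F [ 0.8 -0.6  0.6]
q [ 0.14  0.24 -0.27  2.09  0.09  0.81 -1.84]
shift [ 15.5 -54.3  91.9] twist -0.0005
```

Call:
servo_tool([
  {"xyz": [9, -30, 40], "twist": 0, "claw": 0.5},
  {"xyz": [15.5, -54, 80], "twist": 0, "claw": 0.5},
  {"xyz": [15.5, -54, 92], "twist": 0, "claw": 0.5},
  {"xyz": [15.5, -54, 92], "twist": 0, "claw": 0.5},
])

```text
t: 2.0
eef_pos: [0.4552, 0.0321, 0.0591]
eef_rot: [3.138, -0.137, -0.003]
wrist_force: [-0.4, -1.0, 0.2]
gripper_width: 0.0428
```

```bash
python3 - <<'E'
from h import *
a=frame("top");b=frame("scene")
o=np.zeros((400,800,3),np.uint8)
o[:,:400]=cv2.resize(a[160:260,200:300],(400,400),interpolation=3); o[:,400:]=cv2.resize(b[120:240,200:320],(400,400),interpolation=3)
cv2.imwrite("pics/g1.png",o[:,:,::-1])
E
python3 go.py .4575 .035 .004 -5
```

```text
t 2.10 pos [0.4563 0.0319 0.0604] yaw -5.09 tilt 0.06 w 0.0425 F [ 0.6 -0.3  0.4]
q [ 0.01  0.42 -0.25  2.14  0.18  0.6  -2.03]
shift [ 0.9 -3.3 56.4] twist -0.0015
```

View pics/g1.png

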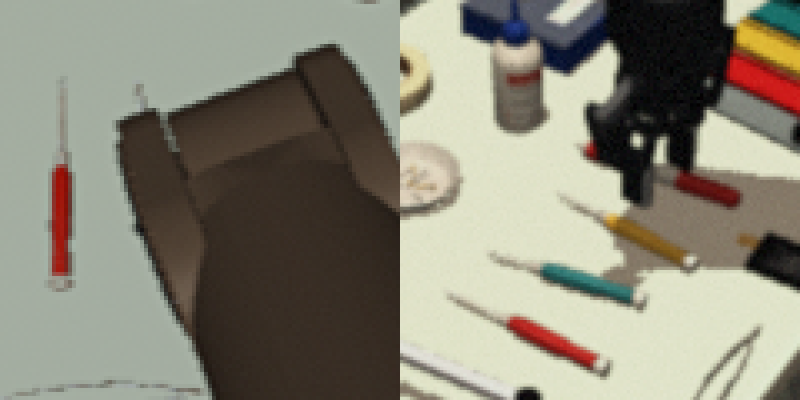

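The fingers straddle the yellow driver in the right-hand (scene) view, with the marker clear of them.

Call:
servo_tool([
  {"xyz": [1, -3, 35], "twist": 0, "claw": 0.5},
  {"xyz": [1, -3, 56], "twist": 0, "claw": 0.5},
  {"xyz": [1, -3, 56], "twist": 0, "claw": 0.6},
  {"xyz": [1, -3, 56], "twist": 0, "claw": 1},
  {"xyz": [1, -3, 56], "twist": 0, "claw": 1},
], force=30)

```text
t: 2.72
eef_pos: [0.4581, 0.0355, 0.0049]
eef_rot: [-3.139, 0.138, -0.004]
wrist_force: [-1.6, -0.7, 7.3]
gripper_width: 0.0127
```

Call:
servo_tool([
  {"xyz": [0, 0, 0], "twist": 0, "claw": 1},
  {"xyz": [0, 0, -30], "twist": 0, "claw": 1},
  {"xyz": [0, 0, -70], "twist": 0, "claw": 1},
  {"xyz": [0, 0, -70], "twist": 0, "claw": 1},
])

```text
t: 3.22
eef_pos: [0.4595, 0.036, 0.0768]
eef_rot: [-3.138, 0.138, -0.01]
wrist_force: [0.4, -0.6, 0.8]
gripper_width: 0.0128
```

```bash
python3 - <<'E'
from h import *
b=frame("scene")
cv2.imwrite("pics/g2.png",cv2.resize(b[110:230,190:350],(800,600),interpolation=3)[:,:,::-1])
# lane targets: grip point is 25 mm behind driver centre, yaw -6
for n,c in dict(yellow=(.4699,-.2131),red=(.4744,-.1703),teal=(.4653,-.2559)).items():
    a=np.radians(-6); print(n, np.array(c)-.025*np.array([np.cos(a),np.sin(a)]))
E
python3 go.py .445 -.2105 .07 -6
```

```text
yellow [ 0.44503695 -0.21048679]
red [ 0.44953695 -0.16768679]
teal [ 0.44043695 -0.25328679]
t 3.27 pos [0.4586 0.0358 0.0754] yaw -5.03 tilt 0.25 w 0.0127 F [ 0.1 -0.2  0.1]
q [ 0.02  0.4  -0.27  2.13  0.17  0.63 -2.03]
shift [  8.1 246.5   5.2] twist 0.0169
```

View pics/g2.png

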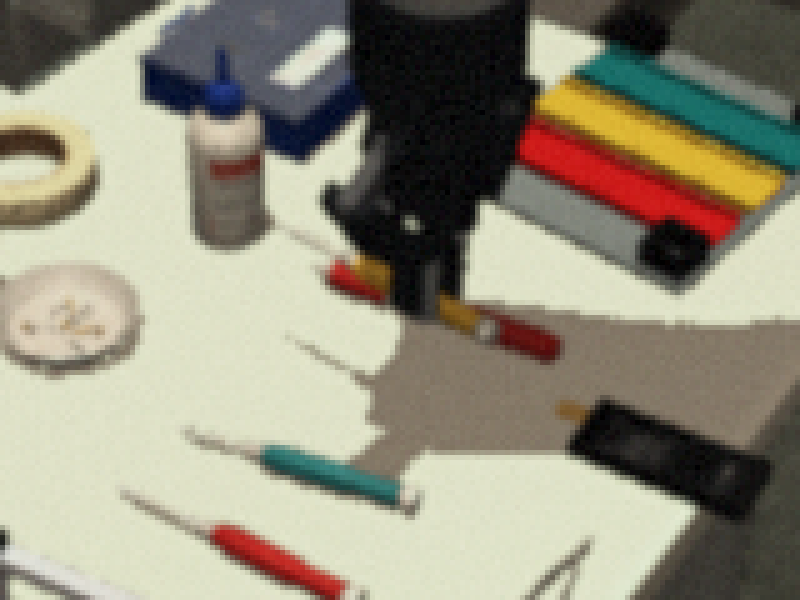

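The yellow driver is held level, with its blade toward the upper left and the handle between the pads. Next it goes to its lane.

Call:
servo_tool([
  {"xyz": [2, 60, 0], "twist": 0.017, "claw": 1},
  {"xyz": [4, 120, 0], "twist": 0.017, "claw": 1},
  {"xyz": [6, 180, 0], "twist": 0.017, "claw": 1},
  {"xyz": [8, 235, 0], "twist": 0.017, "claw": 1},
  {"xyz": [8, 246.5, 0], "twist": 0.017, "claw": 1},
])

```text
t: 3.9
eef_pos: [0.4422, -0.2148, 0.0729]
eef_rot: [3.135, -0.174, -0.002]
wrist_force: [-0.3, 0.5, -0.3]
gripper_width: 0.0128
```

Call:
servo_tool([
  {"xyz": [0, 0, 0], "twist": 0, "claw": 1},
  {"xyz": [0, 0, 0], "twist": 0, "claw": 1},
])

```text
t: 4.15
eef_pos: [0.4438, -0.2086, 0.0733]
eef_rot: [-3.137, 0.16, 0.001]
wrist_force: [-0.7, 0.6, -0.2]
gripper_width: 0.0124
```

```bash
python3 go.py .445 -.2105 .0165 -6
```

```text
t 4.15 pos [ 0.4438 -0.2086  0.0733] yaw -5.84 tilt 0.06 w 0.0124 F [-0.7  0.6 -0.2]
q [ 0.51  0.44 -0.23  2.05  0.16  0.67 -1.5 ]
shift [ 1.4  1.8 56.8] twist 0.0027
```

Call:
servo_tool([
  {"xyz": [1.4, 1.8, 30], "twist": 0.003, "claw": 1},
  {"xyz": [1.4, 1.8, 50], "twist": 0.003, "claw": 1},
  {"xyz": [1.4, 1.8, 57], "twist": 0.003, "claw": 1},
  {"xyz": [1.4, 1.8, 57], "twist": 0.003, "claw": 1},
  {"xyz": [1.4, 1.8, 57], "twist": 0.003, "claw": 1},
])

```text
t: 4.78
eef_pos: [0.4455, -0.2122, 0.0172]
eef_rot: [3.137, -0.167, 0.002]
wrist_force: [0.1, 0.5, -0.4]
gripper_width: 0.0125
```

Call:
servo_tool([
  {"xyz": [0, 0, 0], "twist": 0, "claw": 0.72},
  {"xyz": [0, 0, 0], "twist": 0, "claw": 0.72},
  {"xyz": [0, 0, -20], "twist": 0, "claw": 0.72},
  {"xyz": [0, 0, -60], "twist": 0, "claw": 0.6},
  {"xyz": [0, 0, -70], "twist": 0, "claw": 0.5},
])

```text
t: 5.4
eef_pos: [0.4462, -0.213, 0.0887]
eef_rot: [3.136, -0.169, 0.006]
wrist_force: [-0.4, 0.3, 0.3]
gripper_width: 0.0426
```

```bash
python3 go.py .465 .093 .06 9.7
```

```text
t 5.40 pos [ 0.4462 -0.213   0.0887] yaw -6.16 tilt 0.22 w 0.0426 F [-0.4  0.3  0.3]
q [ 0.52  0.42 -0.24  2.04  0.15  0.7  -1.49]
shift [ -14.2 -306.2   28.4] twist -0.2769
```

Call:
servo_tool([
  {"xyz": [-3, -60, 0], "twist": -0.06, "claw": 0.5},
  {"xyz": [-6, -120, 0], "twist": -0.12, "claw": 0.5},
  {"xyz": [-9, -180, 0], "twist": -0.18, "claw": 0.5},
  {"xyz": [-12, -240, 0], "twist": -0.24, "claw": 0.5},
  {"xyz": [-14, -300, 0], "twist": -0.277, "claw": 0.5},
])

```text
t: 6.02
eef_pos: [0.4628, 0.089, 0.0863]
eef_rot: [3.13, 0.268, -0.0]
wrist_force: [1.8, 0.4, 0.2]
gripper_width: 0.0428
```

Call:
servo_tool([
  {"xyz": [0, 0, 0], "twist": 0, "claw": 0.5},
  {"xyz": [0, 0, 0], "twist": 0, "claw": 0.5},
])

```text
t: 6.28
eef_pos: [0.4626, 0.0868, 0.0861]
eef_rot: [3.13, 0.267, -0.002]
wrist_force: [-0.3, -0.7, 0.7]
gripper_width: 0.0428
```

```bash
python3 - <<'E'
from h import *
im=frame("top"); b=frame("scene")
o=np.zeros((400,800,3),np.uint8)
o[:,:400]=cv2.resize(im[170:260,315:405],(400,400),interpolation=3);o[:,400:]=cv2.resize(b[100:250,200:350],(400,400),interpolation=3)
cv2.imwrite("pics/p1.png",o[:,:,::-1])
E
python3 go.py .465 .093 .004 9.7
```

```text
t 6.38 pos [0.4628 0.0856 0.0862] yaw 9.58 tilt 0.07 w 0.0427 F [ 0.6  0.  -0.5]
q [-0.02  0.41 -0.35  2.08  0.22  0.69 -1.92]
shift [ 3.5 -7.  82.1] twist -0.0021
```

View pics/p1.png

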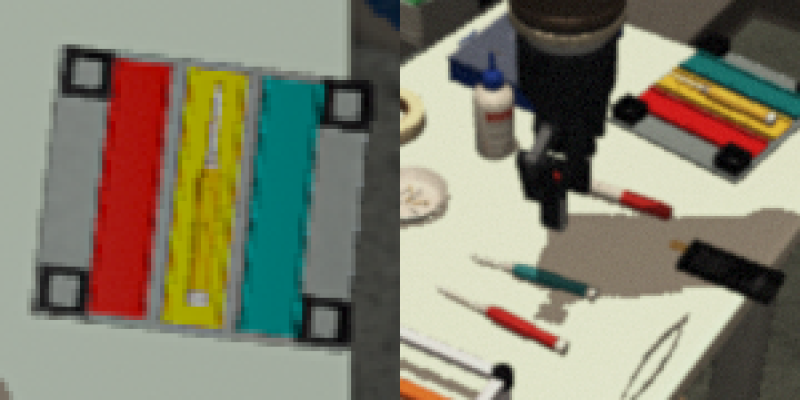

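Yellow lies centred in its lane, running from (218,83) to (200,300) in the left panel. The gripper is above teal.

Call:
servo_tool([
  {"xyz": [3.5, -7, 50], "twist": -0.002, "claw": 0.5},
  {"xyz": [3.5, -7, 82], "twist": -0.002, "claw": 0.5},
  {"xyz": [3.5, -7, 82], "twist": -0.002, "claw": 0.6},
  {"xyz": [3.5, -7, 82], "twist": -0.002, "claw": 1},
  {"xyz": [3.5, -7, 82], "twist": -0.002, "claw": 1},
])

```text
t: 7.0
eef_pos: [0.4663, 0.0946, 0.0058]
eef_rot: [-3.13, -0.268, -0.004]
wrist_force: [0.2, -1.1, -0.4]
gripper_width: 0.0127
```

Call:
servo_tool([
  {"xyz": [0, 0, 0], "twist": 0, "claw": 1},
  {"xyz": [0, 0, -30], "twist": 0, "claw": 1},
  {"xyz": [0, 0, -70], "twist": 0, "claw": 1},
  {"xyz": [0, 0, -70], "twist": 0, "claw": 1},
])

```text
t: 7.5
eef_pos: [0.4674, 0.0955, 0.0774]
eef_rot: [-3.129, -0.269, -0.009]
wrist_force: [0.8, -0.2, -0.2]
gripper_width: 0.0124
```

```bash
python3 go.py .4404 -.2533 .075 -6
```

```text
t 7.50 pos [0.4674 0.0955 0.0774] yaw 9.82 tilt 0.34 w 0.0124 F [ 0.8 -0.2 -0.2]
q [-0.04  0.43 -0.36  2.08  0.24  0.67 -1.95]
shift [-86.1 339.1   1.8] twist 0.2761
```

Call:
servo_tool([
  {"xyz": [-15, 59, 0], "twist": 0.06, "claw": 1},
  {"xyz": [-30, 118, 0], "twist": 0.12, "claw": 1},
  {"xyz": [-45, 177, 0], "twist": 0.18, "claw": 1},
  {"xyz": [-60, 236, 0], "twist": 0.24, "claw": 1},
  {"xyz": [-75, 295, 0], "twist": 0.276, "claw": 1},
])

```text
t: 8.12
eef_pos: [0.4413, -0.2106, 0.0743]
eef_rot: [3.137, -0.166, 0.0]
wrist_force: [1.7, -0.0, 0.2]
gripper_width: 0.0124
```

```bash
python3 go.py .4404 -.2533 .075 -6
```

```text
t 8.12 pos [ 0.4413 -0.2106  0.0743] yaw -6.05 tilt 0.02 w 0.0124 F [ 1.7 -0.   0.2]
q [ 0.53  0.44 -0.25  2.06  0.17  0.67 -1.51]
shift [ 3.6 42.6 -0.6] twist -0.0009
```

Call:
servo_tool([
  {"xyz": [3.6, 42.6, 0], "twist": 0, "claw": 1},
  {"xyz": [3.6, 42.6, 0], "twist": 0, "claw": 1},
  {"xyz": [3.6, 42.6, 0], "twist": 0, "claw": 1},
])

```text
t: 8.5
eef_pos: [0.4407, -0.2506, 0.0741]
eef_rot: [-3.137, 0.164, 0.001]
wrist_force: [-0.8, 1.3, -0.1]
gripper_width: 0.0129
```

```bash
python3 go.py .4404 -.2533 .0165 -6
```

```text
t 8.50 pos [ 0.4407 -0.2506  0.0741] yaw -5.97 tilt 0.05 w 0.0129 F [-0.8  1.3 -0.1]
q [ 0.6   0.46 -0.24  2.01  0.17  0.69 -1.43]
shift [-0.   2.7 57.6] twist 0.0005
```

Call:
servo_tool([
  {"xyz": [0, 2, 30], "twist": 0, "claw": 1},
  {"xyz": [0, 2, 50], "twist": 0, "claw": 1},
  {"xyz": [0, 2, 57], "twist": 0, "claw": 1},
  {"xyz": [0, 2, 57], "twist": 0, "claw": 1},
  {"xyz": [0, 2, 57], "twist": 0, "claw": 1},
])

```text
t: 9.12
eef_pos: [0.4414, -0.2531, 0.0182]
eef_rot: [3.137, -0.163, 0.002]
wrist_force: [0.1, -0.3, -0.1]
gripper_width: 0.0128
```

Call:
servo_tool([
  {"xyz": [0, 0, 0], "twist": 0, "claw": 0.72},
  {"xyz": [0, 0, 0], "twist": 0, "claw": 0.72},
  {"xyz": [0, 0, -20], "twist": 0, "claw": 0.72},
  {"xyz": [0, 0, -60], "twist": 0, "claw": 0.6},
  {"xyz": [0, 0, -70], "twist": 0, "claw": 0.5},
])

```text
t: 9.75
eef_pos: [0.4421, -0.254, 0.0898]
eef_rot: [3.136, -0.164, 0.006]
wrist_force: [0.3, 0.0, 0.8]
gripper_width: 0.0428
```

```bash
python3 go.py .459 .1542 .06 0.3
```

```text
t 9.75 pos [ 0.4421 -0.254   0.0898] yaw -5.99 tilt 0.22 w 0.0428 F [0.3 0.  0.8]
q [ 0.61  0.44 -0.25  2.    0.16  0.72 -1.42]
shift [ -25.9 -407.7   29.2] twist -0.1098
```

Call:
servo_tool([
  {"xyz": [-4, -62, 0], "twist": -0.02, "claw": 0.5},
  {"xyz": [-8, -124, 0], "twist": -0.04, "claw": 0.5},
  {"xyz": [-12, -186, 0], "twist": -0.06, "claw": 0.5},
  {"xyz": [-16, -248, 0], "twist": -0.08, "claw": 0.5},
  {"xyz": [-20, -310, 0], "twist": -0.11, "claw": 0.5},
])

```text
t: 10.38
eef_pos: [0.453, 0.0588, 0.0874]
eef_rot: [3.141, 0.009, 0.0]
wrist_force: [1.7, 0.1, -0.1]
gripper_width: 0.0427
```

Call:
servo_tool([
  {"xyz": [-6, -60, 0], "twist": 0, "claw": 0.5},
  {"xyz": [-6, -97, 0], "twist": 0, "claw": 0.5},
  {"xyz": [-6, -97, 0], "twist": 0, "claw": 0.5},
  {"xyz": [-6, -97, 0], "twist": 0, "claw": 0.5},
])

```text
t: 10.88
eef_pos: [0.4464, 0.1532, 0.0871]
eef_rot: [3.141, 0.009, -0.001]
wrist_force: [0.8, 0.0, 0.2]
gripper_width: 0.0426
```

```bash
python3 go.py .459 .1542 .004 0.3
```

```text
t 10.88 pos [0.4464 0.1532 0.0871] yaw 0.32 tilt 0.07 w 0.0426 F [0.8 0.  0.2]
q [-0.17  0.41 -0.35  2.08  0.21  0.69 -2.22]
shift [12.7 -1.  83.1] twist 0.0003
```

Call:
servo_tool([
  {"xyz": [12.5, -1, 40], "twist": 0, "claw": 0.5},
  {"xyz": [12.5, -1, 75], "twist": 0, "claw": 0.5},
  {"xyz": [12.5, -1, 83], "twist": 0, "claw": 0.6},
  {"xyz": [12.5, -1, 83], "twist": 0, "claw": 1},
  {"xyz": [12.5, -1, 83], "twist": 0, "claw": 1},
])

```text
t: 11.5
eef_pos: [0.4598, 0.155, 0.0056]
eef_rot: [-3.141, -0.008, -0.003]
wrist_force: [-0.3, -0.3, 0.2]
gripper_width: 0.0129
```

Call:
servo_tool([
  {"xyz": [0, 0, 0], "twist": 0, "claw": 1},
  {"xyz": [0, 0, -30], "twist": 0, "claw": 1},
  {"xyz": [0, 0, -70], "twist": 0, "claw": 1},
  {"xyz": [0, 0, -70], "twist": 0, "claw": 1},
])

```text
t: 12.0
eef_pos: [0.4612, 0.156, 0.0776]
eef_rot: [-3.139, -0.009, -0.009]
wrist_force: [0.1, 0.8, -0.6]
gripper_width: 0.0124
```

```bash
python3 go.py .4495 -.1677 .075 -6
```

```text
t 12.00 pos [0.4612 0.156  0.0776] yaw 0.32 tilt 0.36 w 0.0124 F [ 0.1  0.8 -0.6]
q [-0.17  0.44 -0.35  2.06  0.23  0.68 -2.23]
shift [-13.5 323.6   1.9] twist 0.1102
```

Call:
servo_tool([
  {"xyz": [-2.5, 61, 0], "twist": 0.02, "claw": 1},
  {"xyz": [-5, 122, 0], "twist": 0.04, "claw": 1},
  {"xyz": [-8, 183, 0], "twist": 0.07, "claw": 1},
  {"xyz": [-10, 244, 0], "twist": 0.09, "claw": 1},
  {"xyz": [-13, 305, 0], "twist": 0.11, "claw": 1},
])

```text
t: 12.62
eef_pos: [0.4475, -0.1519, 0.0745]
eef_rot: [3.137, -0.164, 0.001]
wrist_force: [0.6, 0.2, -0.3]
gripper_width: 0.0127
```

Call:
servo_tool([
  {"xyz": [0, 18, 0], "twist": 0, "claw": 1},
  {"xyz": [0, 18, 0], "twist": 0, "claw": 1},
  {"xyz": [0, 18, 0], "twist": 0, "claw": 1},
])

```text
t: 13.0
eef_pos: [0.4461, -0.1666, 0.0744]
eef_rot: [-3.137, 0.162, 0.0]
wrist_force: [-0.1, 0.7, -0.9]
gripper_width: 0.0129
```

```bash
python3 go.py .4495 -.1677 .0165 -6
```

```text
t 13.00 pos [ 0.4461 -0.1666  0.0744] yaw -5.90 tilt 0.03 w 0.0129 F [-0.1  0.7 -0.9]
q [ 0.47  0.42 -0.29  2.08  0.19  0.66 -1.62]
shift [ 3.5  0.8 57.9] twist 0.0018
```

Call:
servo_tool([
  {"xyz": [3, 0.5, 30], "twist": 0, "claw": 1},
  {"xyz": [3, 0.5, 50], "twist": 0, "claw": 1},
  {"xyz": [3, 0.5, 57], "twist": 0, "claw": 1},
  {"xyz": [3, 0.5, 57], "twist": 0, "claw": 1},
  {"xyz": [3, 0.5, 57], "twist": 0, "claw": 1},
])

```text
t: 13.62
eef_pos: [0.4495, -0.1684, 0.0182]
eef_rot: [3.137, -0.163, 0.002]
wrist_force: [-0.4, -0.1, 0.1]
gripper_width: 0.0124
```

Call:
servo_tool([
  {"xyz": [0, 0, 0], "twist": 0, "claw": 0.72},
  {"xyz": [0, 0, 0], "twist": 0, "claw": 0.72},
  {"xyz": [0, 0, -20], "twist": 0, "claw": 0.72},
  {"xyz": [0, 0, -60], "twist": 0, "claw": 0.5},
  {"xyz": [0, 0, -120], "twist": 0, "claw": 0.3},
])

```text
t: 14.25
eef_pos: [0.4478, -0.1684, 0.1379]
eef_rot: [-3.136, 0.164, 0.004]
wrist_force: [0.4, -1.0, 0.4]
gripper_width: 0.0588
```

```bash
python3 go.py .4795 .3103 .14 4.6
```

```text
t 14.25 pos [ 0.4478 -0.1684  0.1379] yaw -5.98 tilt 0.17 w 0.0588 F [ 0.4 -1.   0.4]
q [ 0.5   0.33 -0.32  2.01  0.14  0.82 -1.57]
shift [ -18.3 -479.4   -1.6] twist -0.1846
```

```bash
python3 - <<'E'
from h import *
np.set_printoptions(precision=4,suppress=True)
im=frame("top")
g=cv2.cvtColor(im,cv2.COLOR_RGB2GRAY); m=(g<50).astype(np.uint8); m[:170]=0; m[245:]=0; m[:,:108]=0;m[:,195:]=0
n,l,st,ce=cv2.connectedComponentsWithStats(m)
P=[]
for i in range(1,n):
    if st[i,4]>=6: print(st[i],ce[i],plane("top",ce[i],.049)); P.append(plane("top",ce[i],.049)[0])
P=np.array(P); print(P.mean(0),len(P))
for px in blobs(im,"orange",60):
    if px[:,0].mean()<200 and 170<px[:,1].mean()<240: print(seg("top",px,.092))
cr=cv2.resize(im[170:242,105:195],(750,600),interpolation=3); cv2.imwrite("pics/f1.png",cr[:,:,::-1])
E
```

```text
[175 176   7   6  29] [177.8966 178.4828] [[0.5468 0.2426]]
[114 180   7   6  26] [116.5    182.7308] [[0.5335 0.3916]]
[178 227   7   5  29] [180.931  229.0345] [[0.4237 0.2315]]
[117 231   5   6  25] [119.12 233.2 ] [[0.411  0.3804]]
[0.4788 0.3115] 4
(array([0.4861, 0.3098]), array([0.4796, 0.3092]), np.float64(5.368341011039395), np.float64(0.13918475356121773), np.float64(0.012477911611068723))
```

View pics/f1.png

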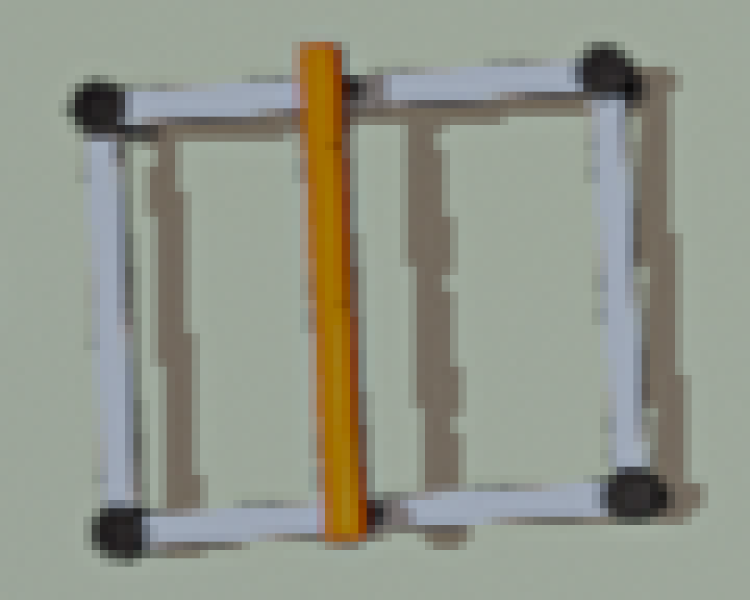

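Call:
servo_tool([
  {"xyz": [-2, -60, 0], "twist": -0.04, "claw": 0.2},
  {"xyz": [-4, -120, 0], "twist": -0.08, "claw": 0.2},
  {"xyz": [-7, -180, -10], "twist": -0.12, "claw": 0.2},
  {"xyz": [-9, -240, -10], "twist": -0.15, "claw": 0.2},
  {"xyz": [-12, -300, -10], "twist": -0.185, "claw": 0.2},
])

```text
t: 14.92
eef_pos: [0.4684, 0.1326, 0.148]
eef_rot: [3.139, 0.127, 0.002]
wrist_force: [1.1, -0.9, 1.1]
gripper_width: 0.0683
```

The crop shows the frame with four black post tops, the orange bar and no obstruction. The post spacing measures 124 by 149 mm, and the centre is (0.479, 0.311) with yaw 5.15°.

```bash
python3 go.py .479 .3107 .14 5.15
```

```text
t 14.93 pos [0.4684 0.1326 0.148 ] yaw 4.65 tilt 0.07 w 0.0683 F [ 1.1 -0.9  1.1]
q [-0.02  0.35 -0.47  1.98  0.21  0.86 -2.08]
shift [  25.  -176.6    8. ] twist -0.0088
```

Call:
servo_tool([
  {"xyz": [8, -60, 0], "twist": -0.009, "claw": 0.2},
  {"xyz": [16, -120, 0], "twist": -0.009, "claw": 0.2},
  {"xyz": [25, -176, 5], "twist": -0.009, "claw": 0.2},
  {"xyz": [25, -176, 5], "twist": -0.009, "claw": 0.2},
  {"xyz": [25, -176, 5], "twist": -0.009, "claw": 0.2},
])

```text
t: 15.55
eef_pos: [0.4788, 0.3079, 0.1422]
eef_rot: [3.137, 0.141, -0.001]
wrist_force: [0.1, -0.6, 0.1]
gripper_width: 0.0684
```

```bash
python3 - <<'E'
from h import *
im=frame("top"); b=frame("scene")
o=np.zeros((400,800,3),np.uint8)
o[:,:400]=cv2.resize(im[170:260,315:405],(400,400),interpolation=3);o[:,400:]=cv2.resize(b[150:310,110:270],(400,400),interpolation=3)
cv2.imwrite("pics/p2.png",o[:,:,::-1])
E
python3 go.py .479 .3107 .066 5.15
```

```text
t 15.65 pos [0.4793 0.3067 0.1425] yaw 5.03 tilt 0.06 w 0.0681 F [-0.6 -1.   0.1]
q [-0.33  0.48 -0.47  1.79  0.27  0.93 -2.39]
shift [ 0.  -4.1 76.5] twist -0.0021
```

View pics/p2.png

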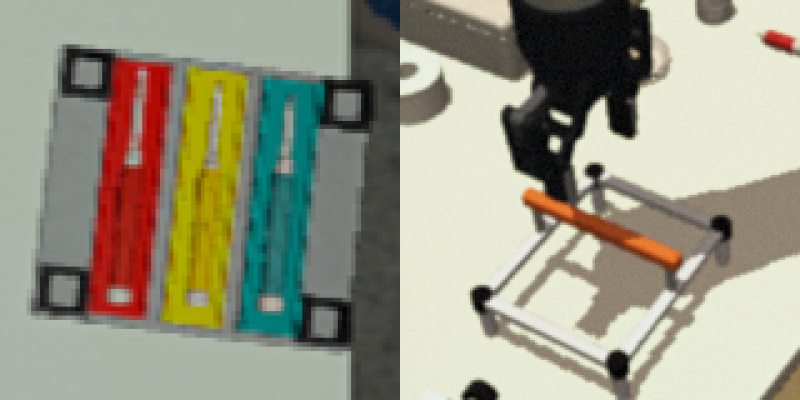

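All three drivers lie in their own lanes, and the jaws stand over the bar. Next I grip the frame and measure the socket blocks.

Call:
servo_tool([
  {"xyz": [0, -4, 40], "twist": -0.002, "claw": 0.2},
  {"xyz": [0, -4, 70], "twist": -0.002, "claw": 0.3},
  {"xyz": [0, -4, 76.5], "twist": -0.002, "claw": 0.5},
  {"xyz": [0, -4, 76.5], "twist": -0.002, "claw": 1},
  {"xyz": [0, -4, 76.5], "twist": -0.002, "claw": 1},
], force=80)

```text
t: 16.27
eef_pos: [0.4795, 0.3126, 0.0675]
eef_rot: [-3.137, -0.143, -0.003]
wrist_force: [0.4, -1.3, 1.6]
gripper_width: 0.0104
```

Call:
servo_tool([
  {"xyz": [0, 0, 0], "twist": 0, "claw": 1},
  {"xyz": [0, 0, 0], "twist": 0, "claw": 1},
  {"xyz": [0, 0, -15], "twist": 0, "claw": 1},
  {"xyz": [0, 0, -45], "twist": 0, "claw": 1},
  {"xyz": [0, 0, -80], "twist": 0, "claw": 1},
])

```text
t: 16.9
eef_pos: [0.478, 0.3121, 0.1473]
eef_rot: [3.138, 0.145, -0.002]
wrist_force: [0.4, 0.3, -4.3]
gripper_width: 0.0102
```

```bash
python3 - <<'E'
from h import *
np.set_printoptions(precision=4,suppress=True)
im=frame("top"); b=frame("scene")
cv2.imwrite("pics/f2.png",cv2.resize(b[100:340,60:380],(800,600))[:,:,::-1])
# outer extent of socket blocks, dark rings
g=cv2.cvtColor(im,cv2.COLOR_RGB2GRAY); m=(g<60).astype(np.uint8); z=np.zeros_like(m); z[172:256,318:399]=m[172:256,318:399]
c,_=cv2.findContours(z,cv2.RETR_EXTERNAL,cv2.CHAIN_APPROX_NONE)
P=[]
for k in c:
    if cv2.contourArea(k)>40:
        (cx,cy),wh,a=cv2.minAreaRect(k); p=plane("top",(cx,cy),.022)[0]; print((cx,cy),wh,a,p); P.append(p)
P=np.array(P); print(len(P),P.mean(0))
E
python3 go.py .4699 -.2131 .14 -6
```

```text
(387.7900085449219, 241.97000122070312) (13.435029029846191, 10.465181350708008) 8.130102157592773 [ 0.4011 -0.2784]
(330.0, 235.0) (10.0, 12.0) 90.0 [ 0.4158 -0.1345]
(392.0, 192.0) (12.0, 14.0) 0.0 [ 0.526  -0.2893]
(348.89776611328125, 199.1171112060547) (3.449044942855835, 28.282167434692383) 7.4314093589782715 [ 0.5061 -0.1812]
(335.3399963378906, 186.12001037597656) (12.586502075195312, 10.323759078979492) 8.130102157592773 [ 0.5381 -0.147 ]
5 [ 0.4774 -0.2061]
t 17.00 pos [0.4801 0.3142 0.1505] yaw 5.27 tilt 0.38 w 0.0107 F [-0.7 -0.1 -2.6]
q [-0.33  0.48 -0.48  1.77  0.26  0.95 -2.39]
shift [-58.6 524.2   8.3] twist 0.1967
```

View pics/f2.png

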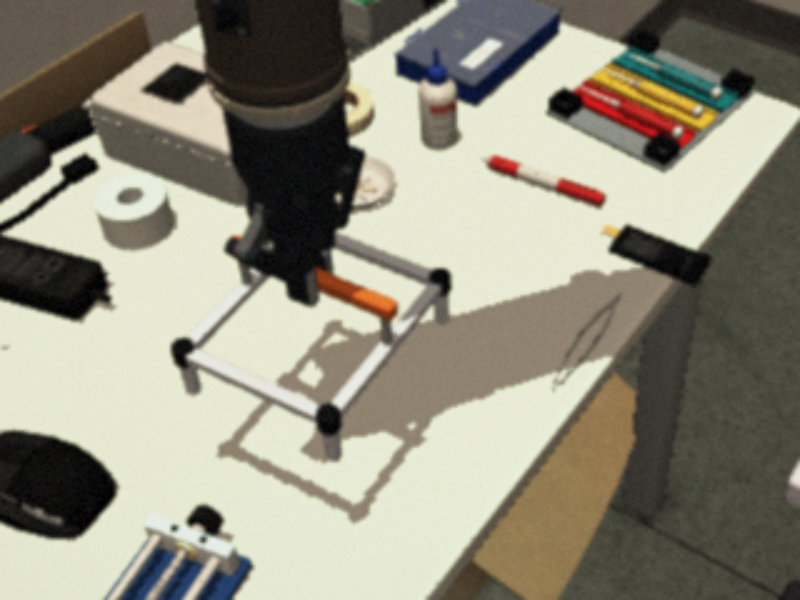

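The frame is lifted level and held at mid-bar, and the drivers and marker are undisturbed. Next I carry it to the rack, whose centre is about (0.470, -0.2128) with yaw -6°.

Call:
servo_tool([
  {"xyz": [-5, 45, 0], "twist": 0.02, "claw": 1},
  {"xyz": [-10, 90, 0], "twist": 0.04, "claw": 1},
  {"xyz": [-15, 140, 0], "twist": 0.06, "claw": 1},
  {"xyz": [-20, 190, 0], "twist": 0.08, "claw": 1},
  {"xyz": [-26, 240, 0], "twist": 0.1, "claw": 1},
])

```text
t: 17.62
eef_pos: [0.4741, 0.0693, 0.1458]
eef_rot: [3.141, -0.014, -0.001]
wrist_force: [0.7, 0.1, -2.7]
gripper_width: 0.0103
```

```bash
python3 go.py .470 -.2128 .14 -6
```

```text
t 17.62 pos [0.4741 0.0693 0.1458] yaw -0.50 tilt 0.02 w 0.0103 F [ 0.7  0.1 -2.7]
q [ 0.09  0.34 -0.44  2.    0.19  0.84 -2.03]
shift [ -1.6 282.1   5.9] twist 0.0960
```

Call:
servo_tool([
  {"xyz": [0, 50, 0], "twist": 0.02, "claw": 1},
  {"xyz": [0, 100, 0], "twist": 0.04, "claw": 1},
  {"xyz": [-1, 155, 0], "twist": 0.06, "claw": 1},
  {"xyz": [-1, 210, 0], "twist": 0.08, "claw": 1},
  {"xyz": [-1.6, 255, 0], "twist": 0.096, "claw": 1},
])

```text
t: 18.25
eef_pos: [0.4701, -0.1862, 0.1458]
eef_rot: [3.137, -0.166, -0.001]
wrist_force: [-0.3, 0.2, -3.6]
gripper_width: 0.0107
```

Call:
servo_tool([
  {"xyz": [0, 20, 0], "twist": 0, "claw": 1},
  {"xyz": [0, 25, 0], "twist": 0, "claw": 1},
  {"xyz": [0, 25, 0], "twist": 0, "claw": 1},
  {"xyz": [0, 25, 0], "twist": 0, "claw": 1},
])

```text
t: 18.75
eef_pos: [0.4686, -0.2073, 0.146]
eef_rot: [-3.137, 0.16, -0.0]
wrist_force: [0.4, 0.4, -3.4]
gripper_width: 0.0104
```

```bash
python3 go.py .470 -.2128 .103 -6
```

```text
t 18.75 pos [ 0.4686 -0.2073  0.146 ] yaw -5.85 tilt 0.03 w 0.0104 F [ 0.4  0.4 -3.4]
q [ 0.56  0.37 -0.32  1.93  0.15  0.86 -1.51]
shift [ 2.   5.3 43. ] twist 0.0026
```

Call:
servo_tool([
  {"xyz": [2, 5.3, 20], "twist": 0.003, "claw": 1},
  {"xyz": [2, 5.3, 43], "twist": 0.003, "claw": 1},
  {"xyz": [2, 5.3, 43], "twist": 0.003, "claw": 1},
  {"xyz": [2, 5.3, 43], "twist": 0.003, "claw": 1},
])

```text
t: 19.25
eef_pos: [0.4704, -0.2137, 0.1037]
eef_rot: [-3.137, 0.167, -0.001]
wrist_force: [0.0, 0.9, -2.6]
gripper_width: 0.01
```

```bash
python3 - <<'E'
from h import *
a=frame("top");b=frame("scene")
o=np.zeros((400,800,3),np.uint8)
o[:,:400]=cv2.resize(a[165:265,305:405],(400,400),interpolation=3); o[:,400:]=cv2.resize(b[80:180,260:360],(400,400),interpolation=3)
cv2.imwrite("pics/s1.png",o[:,:,::-1])
E
python3 go.py .470 -.2128 .0735 -6
```

```text
t 19.35 pos [ 0.4706 -0.2142  0.104 ] yaw -6.11 tilt 0.09 w 0.0105 F [ 0.  -0.6 -3.4]
q [ 0.55  0.43 -0.3   1.96  0.18  0.77 -1.53]
shift [-0.8 -1.3 30.5] twist -0.0020
```

View pics/s1.png

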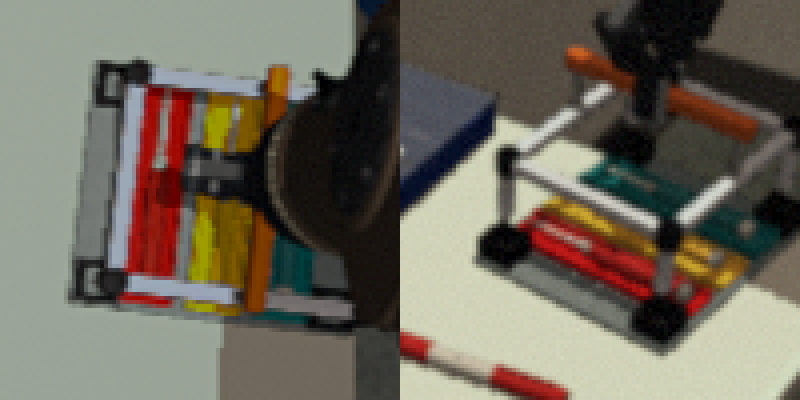

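The top view shows the left post tops at crop (138,72) and (113,282). The scene view shows the posts just above the socket blocks. I'll check those numbers before lowering.

```bash
python3 - <<'E'
from h import *
np.set_printoptions(precision=4,suppress=True)
r=np.radians(-6);M=np.array([[np.cos(r),-np.sin(r)],[np.sin(r),np.cos(r)]])
for (u,v),l in (((138,72),(.062,.074)),((113,282),(-.062,.074))):
    for h in(.083,.088): print(plane("top",(305+(u+.5)/4-.5,165+(v+.5)/4-.5),h), np.array([.470,-.2128])+M@l)
# scene: expected pixels of foot undersides over sockets (crop coords)
for l in ((.062,.074),(-.062,.074),(.062,-.074),(-.062,-.074)):
    p=np.array([.470,-.2128])+M@l
    for h in (.0365+.052,.022): print(l,h,(proj("scene",[*p,h])-[260,80])*4+[400,0])
E
```

```text
[[ 0.5401 -0.1456]] [ 0.5394 -0.1457]
[[ 0.5395 -0.1447]] [ 0.5394 -0.1457]
[[ 0.4155 -0.1315]] [ 0.4161 -0.1327]
[[ 0.4155 -0.1307]] [ 0.4161 -0.1327]
(0.062, 0.074) 0.0885 [[505.8426 153.2108]]
(0.062, 0.074) 0.022 [[501.5693 237.16  ]]
(-0.062, 0.074) 0.0885 [[667.5617 226.6325]]
(-0.062, 0.074) 0.022 [[656.8052 311.8057]]
(0.062, -0.074) 0.0885 [[635.534   60.6832]]
(0.062, -0.074) 0.022 [[627.0516 142.3667]]
(-0.062, -0.074) 0.0885 [[791.916  124.5788]]
(-0.062, -0.074) 0.022 [[777.3944 207.6449]]
```

The posts agree with the sockets to about 1 mm, so I lower the frame straight down.

Call:
servo_tool([
  {"xyz": [-0.5, 0, 6], "twist": 0, "claw": 1},
  {"xyz": [-0.5, 0, 12], "twist": 0, "claw": 1},
  {"xyz": [-0.5, 0, 18], "twist": 0, "claw": 1},
  {"xyz": [-0.5, 0, 20], "twist": 0, "claw": 1},
  {"xyz": [-0.5, 0, 20], "twist": 0, "claw": 1},
])

```text
t: 19.98
eef_pos: [0.4692, -0.2142, 0.0828]
eef_rot: [-3.137, 0.168, 0.001]
wrist_force: [-0.0, -0.1, -3.0]
gripper_width: 0.0107
```

```bash
python3 go.py .470 -.2135 .0735 -6
```

```text
t 19.98 pos [ 0.4692 -0.2142  0.0828] yaw -6.14 tilt 0.02 w 0.0107 F [-0.  -0.1 -3. ]
q [ 0.55  0.46 -0.29  1.98  0.2   0.72 -1.54]
shift [ 0.7 -0.8  9.3] twist -0.0025
```

The feet are in the sockets, at 15 mm against the 22 mm socket top, with no contact force. I keep lowering.

Call:
servo_tool([
  {"xyz": [0.5, 0, 4], "twist": 0, "claw": 1},
  {"xyz": [0.5, 0, 8], "twist": 0, "claw": 1},
  {"xyz": [0.5, 0, 9.5], "twist": 0, "claw": 1},
  {"xyz": [0.5, 0, 9.5], "twist": 0, "claw": 1},
])

```text
t: 20.48
eef_pos: [0.4697, -0.2143, 0.0736]
eef_rot: [3.137, -0.168, -0.0]
wrist_force: [-0.7, 0.1, -1.3]
gripper_width: 0.0104
```

```bash
python3 go.py .470 -.2135 .0735 -6
```

```text
t 20.48 pos [ 0.4697 -0.2143  0.0736] yaw -6.15 tilt 0.01 w 0.0104 F [-0.7  0.1 -1.3]
q [ 0.54  0.48 -0.29  1.99  0.2   0.7  -1.55]
shift [ 0.2 -0.9  0.1] twist -0.0026
```

Call:
servo_tool([
  {"xyz": [0, 0, 0.5], "twist": 0, "claw": 0.8},
  {"xyz": [0, 0, 0.5], "twist": 0, "claw": 0.5},
  {"xyz": [0, 0, 0], "twist": 0, "claw": 0.4},
  {"xyz": [0, 0, -30], "twist": 0, "claw": 0.4},
  {"xyz": [0, 0, -80], "twist": 0, "claw": 0.4},
])

```text
t: 21.1
eef_pos: [0.4687, -0.214, 0.1532]
eef_rot: [-3.136, 0.168, 0.005]
wrist_force: [0.5, -0.7, 0.4]
gripper_width: 0.0512
```

Call:
servo_tool([
  {"xyz": [-10, -50, -30], "twist": 0, "claw": 0.4},
  {"xyz": [-20, -110, -50], "twist": 0, "claw": 0.4},
  {"xyz": [-30, -170, -60], "twist": 0, "claw": 0.4},
  {"xyz": [-30, -230, -60], "twist": 0, "claw": 0.4},
  {"xyz": [-30, -230, -60], "twist": 0, "claw": 0.4},
])

```text
t: 21.72
eef_pos: [0.4648, 0.0228, 0.2143]
eef_rot: [-3.136, 0.155, -0.003]
wrist_force: [0.2, -1.0, -0.4]
gripper_width: 0.0513
```

```bash
python3 - <<'E'
from h import *
np.set_printoptions(precision=4,suppress=True)
a=frame("top");b=frame("scene")
o=np.zeros((400,800,3),np.uint8)
o[:,:400]=cv2.resize(a[165:265,305:405],(400,400),interpolation=3); o[:,400:]=cv2.resize(b[80:180,260:360],(400,400),interpolation=3)
cv2.imwrite("pics/e1.png",o[:,:,::-1])
for px in blobs(a,"orange",60):
    if px[:,0].mean()>300: print("bar",seg("top",px,.098))
for px in blobs(a,"red",40):
    c=seg("top",px,.007)[0]
    if abs(c[1]+.03)<.03: print("marker end",c)
s=ctrl.get_state(); print(s['t'],s['eef_pos'],s['wrist_force'])
E
```

```text
bar (array([ 0.4724, -0.2112]), array([ 0.4699, -0.2109]), np.float64(-6.32588441311941), np.float64(0.1392276496429529), np.float64(0.014234915232829028))
21.825 [0.4646 0.0177 0.2135] [ 1.063  -1.3712 -0.304 ]
```

View pics/e1.png

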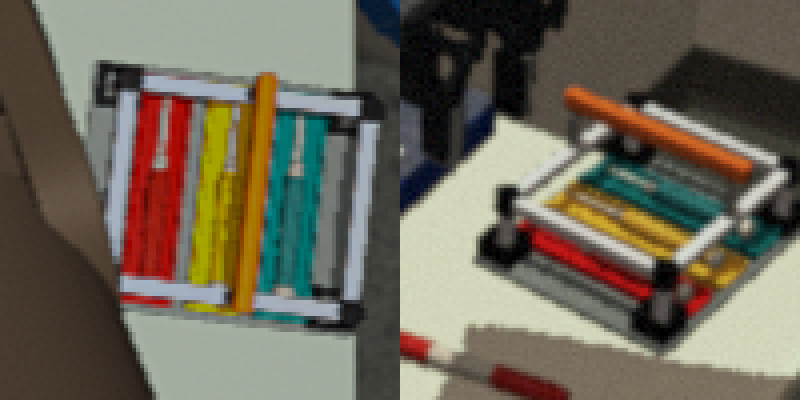

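The frame sits level with its posts in the sockets, the drivers are in their lanes, and the marker is where it was. I let the arm settle and hand in.

Call:
servo_tool([
  {"xyz": [0, 0, 0], "twist": 0, "claw": 0.4},
  {"xyz": [0, 0, 0], "twist": 0, "claw": 0.4},
  {"xyz": [0, 0, 0], "twist": 0, "claw": 0.4},
])

```text
t: 22.2
eef_pos: [0.4646, 0.0167, 0.2134]
eef_rot: [3.137, -0.171, -0.0]
wrist_force: [0.1, -0.8, -0.9]
gripper_width: 0.0513
```

```bash
python3 -c "
from rig import ctrl
print(ctrl.sign_off())"
```

```text
the job is handed in; nothing more can be done
None
```

I laid the yellow, teal and red drivers in their own lanes, then seated the stacking frame on the rack base and handed the job in at about 22 s. The sign-off reports no verdict.

- **Drivers:** the last pictures show all three in their own lanes, checked by eye and not measured. The closest look was just before the frame went on, and all three were centred then.
- **Frame:** the bar centre is within about 2 mm of the rack centre I measured, at -6.3° against the rack's -6.0°. At release the frame stood about 6 mm higher than on the desk, which is the plate thickness, so the feet are home. It looks level.
- **Marker:** my final numeric check of the marker returned nothing, probably because the arm hid it in the top view. In the scene view, where only part of it showed, it lies where it did before.
- **Cameras:** the two views disagreed by about 3 to 5 mm in y, so I worked from the top view. It agreed with the robot's own positions to 1 or 2 mm.

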